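Unclamp a deburred hinge half and send it through the gated funnel

ROBOT

A 6-joint arm with a two-finger parallel gripper is mounted at the origin on the work surface. World frame = base frame: x ahead of the robot, y to its left, z up, the work surface at z = 0. Lengths are in m, angles in rad, forces in N, time in s.
With the tool pointing down it reaches from about 0.35 to 0.725 m from the base axis. Payload 4.3 kg.
Tool frame: the origin (TCP) lies at the very end of the fingers, on their centre line; the grasp point (between the pads) lies 19 mm behind it; z points along the fingers, y is the line along which they close (so a half turn about z gives the same grasp; the last joint's range is limited). The gripper opens to 85 mm and grips with 20 to 120 N. Pads are 22 mm wide; open, the fingers measure 114 mm over their backs; the gripper's body (76 mm by 85 mm) begins 54 mm behind the grasp point. The pads swing forward as they close: fully open they stand 13 mm farther back than shut.
Start: joints at [1.198, 0.377, 0.081, 1.274, 0, 1.46], TCP at [0.149, 0.555, 0.201] pointing down, gripper open.
Joint ranges: [-2.72, 2.72], [-0.84, 1.66], [-1.02, 1.22], [-1.77, 2.12], [-1.37, 1.28], [-3.14, 3.14]. Speed limits (rad/s): [2.57, 2.57, 3.14, 3.14, 3.14, 3.14].

INTERFACE

Orientations are given as [roll, pitch, yaw] about the fixed x, y, z axes, in that order (R = Rz(yaw) Ry(pitch) Rx(roll)).
In Python, from workcell import read_state, imaging, bot gives the robot as it stands. The module is installed in compiled form; this text tells all that it offers.
- The arm moves only by the tool step_arm, never from a script. Its argument "plan" is a list that holds one entry, the list of rows, each a list of 5 numbers: the shift along the world's x, y, z in m, then the turn about the world's z in rad, then the finger opening in m, from 0 to 0.0854. In form: [[[x, y, z, roll, fingers], ...]]. A call has 1 to 20 rows; each row shifts and turns the commanded pose from where the row before left it; what a row does not reach is not made up. A row lasts 1/12 s, in which the tool goes at most 41.7 mm and 7.16 degrees, less where a joint would pass 70% of its speed; a pose out of reach is approached as far as the arm can. A call with a gripper value outside its range is refused whole. The fingers move at their own pace and stop on an object; "newtons" is the grip in N (left out, the last holds). Time passes only in rows, so rows that do not move let the fingers close. It gives the time, the measured TCP pose, the force, the opening and the grip force at its end, in the units of the state.
- read_state(): the state, without advancing time (a new reading comes with each control period).
- imaging.read_camera(name): name is "side" or "top"; returns a dict with "img" (384x512x3 uint8, blue, green, red), "fx", "fy", "cx", "cy" (pixels), "dist" ([k1, k2, p1, p2, k3] as OpenCV has them; the pictures are not rectified), "world_from_camera" (4x4, takes a point from camera to world coordinates). Camera axes: x right, y up, looking along -z (the intrinsics and any distortion apply to the point x, -y, -z); pixel columns grow to the right and rows downward; lengths in m; the calibration is good to about 2 mm. A picture is of the moment at which its call begins. There is no depth.
- bot.sign_off(): hands the job in; it is judged then, once.
The state is a dict: "time_s": time; "joint_positions": joint angles; "qvel": joint speeds; "joint_torque": joint torques, N m; "ee_pos": TCP position; "tcp_rot": TCP orientation; "force": force on the tool from outside, world axes, zero at the start; "ft_torque": the same for the moment, N m; "finger_gap": opening from 0.0 (shut) to 1.0 (fully open); "grip_force": force on a finger pad.
Only numpy, scipy, OpenCV 4.12 (cv2) and the standard library are available. Lean on these libraries where they do the work, as an engineer would, in place of code of your own. Each camera call takes 0.05 s, during which the arm holds its last target. There are 200 camera calls.

TASK

First pull the black grip of the funnel's gate all the way out to its end stop, so that the funnel is open to the bin below. Then flip the toggle clamp over to its open side, take the white hinge half out of the fixture and let it fall through the funnel into the bin. Finally push the gate fully shut again; leave the clamp open and everything else on the counter where it lies.

Things in the scene. Friction and masses are not known exactly. Their poses are not given: they have to be found in the camera images.
- hopper: Fixed funnel stand: an aluminium funnel (mouth 196 mm outside diameter, rim 188 mm above the counter; throat 116 mm inside diameter, 118 mm above the counter) over an open grey bin (160 x 150 mm, 95 mm high, 4 mm walls). Two aluminium rails (176 mm apart, top at 118 mm height) run from the bin along the stand's +y to an end stop bar 290 mm from the funnel's axis. Origin on the counter under the funnel's axis; z up. Position and yaw vary.
- funnel_mouth (a point): Centre of the funnel's mouth, at rim height (188 mm above the counter).
- gate (a joint): Sliding gate plate (steel, 110 mm above the counter) that closes the funnel's throat: travel in m along the hopper's +y, 0 = fully shut, 0.13 = fully open against its end stop; starts shut or up to 20 mm open. About 2 N of friction; stays where it is left.
- gate_grip (a point): Centre of the top face of the gate's black upright grip, a block 22 mm (hopper x) by 34 mm (hopper y), standing 84 mm tall from the gate plate to 196 mm above the counter; it moves with the gate and is 132 mm from the funnel's axis when shut.
- fixture: Fixed deburring fixture: steel base plate (215 x 110 x 12 mm) with a narrow raised nest (30 mm wide, its top 34 mm above the counter) that carries the hinge half; four small cheeks at the nest's corners (12 mm long at x = +-36 mm, inner faces at y = +-25.5 mm, tops 39 mm above the counter) locate the part. Origin on the counter below the nest's centre; +x runs along the nest towards the toggle clamp, z up. Position and yaw vary.
- clamp_pivot (a point): Pivot of the toggle clamp: 78 mm along the fixture's +x from its origin, 58 mm above the counter; the hinge axis is the fixture's y.
- clamp (a joint): Toggle clamp angle in rad: 0 = clamped (arm level over the hinge half, handle nearly upright, leaning 0.15 rad from vertical towards the part), 1.75 = open stop (handle level, pointing along the fixture's +x away from the part, arm upright). Weighted over-centre at about 0.6: let go below that it falls shut, above it falls open by itself. Needs about 1 N on the handle.
- clamp_tip (a point): End of the clamp's handle, a round bar 18 mm in diameter over its outer part, 100 mm from the pivot; upright when clamped. The arm, 62 mm long, is rigidly joined to the handle at the pivot.
- hinge_half: The clamped workpiece: white nylon hinge half, leaf 76 x 46 mm and 8 mm thick, overall 84 mm long, with two 16 mm round knuckles across its -x end. Origin at its underside, mid leaf (leaf from x = -34 to +42 mm); x along its length, z up. It overhangs the nest by 8 mm on both long sides, where it can be gripped across its 46 mm width. 35 to 70 g.
- spare_half: Another identical hinge half lying loose on the counter; leave it.
- elbow: Grey PVC pipe elbow, two 70 mm arms, 48 mm high; leave it. Origin under its corner.
- dial_face: Smoky acrylic dial face, disc 90 mm in diameter, 5 mm thick, lying flat; leave it.
- pickoff_tool: Scratched stainless pick-off tool, 170 mm long, 10 mm high; leave it.
- brush: Hand brush lying on the counter; leave it.
- jar: Jar, 64 mm in diameter, 75 mm high; leave it.
Mind the look-alikes: they are no part of the job. Leave any pink look-alike of the hinge_half alone.

How it is judged:
On the way, in this order (a step that is already met when the one before it is completed fails the run):
1. the gate is pulled fully open, to its end stop (value of joint gate above 0.124 m), for 0.2 s.
2. the clamp is flipped over to its open side (value of joint clamp above 1.3 rad), for 0.2 s.
3. the hinge half is lifted out of the fixture (height (world z) of hinge_half above 0.08 m), for 0.1 s.
4. the hinge half has fallen through the funnel into the bin (z of hinge_half in the frame of hopper below 0.09 m and x of hinge_half in the frame of hopper between -0.078 and 0.078 m and y of hinge_half in the frame of hopper between -0.073 and 0.073 m and linear speed of hinge_half below 0.05 m/s), for 0.2 s.
At the end, for the whole second after the job is handed in: The gate is shut (within 6 mm of its shut stop), the clamp stands open (beyond 1.3 rad), and the hinge half lies at rest in the bin under the funnel (all of step 4 and value of joint gate below 0.006 m and value of joint clamp above 1.3 rad); the robot touches nothing.
It fails at once if another thing on the counter is pushed more than 30 mm from its place (distance of any of spare_half, elbow, dial_face, pickoff_tool, brush, jar from where it was at the start of the episode above 0.03 m).
It also fails if it takes over 64 s, if anything falls off the work surface, if the arm or the gripper's body presses on something with over 40 N, if the wrist force passes 120 N, or if a joint passes its speed limit or range.

## Working session

There is one attempt and no reset: what is moved stays moved. The work goes in short steps, Python scripts to look and compute and a tool call to move; the robot and the scene stay as the last step left them, time stands still between calls to the robot, and variables do not carry over. Pictures are saved under pics/ and viewed, at most 10 in all, crops included, and the job is handed in when it is done.

Besides the shell and the picture viewer there is one more tool, called after "Request:" by a JSON object that holds its "api" and its "payload". step_arm: Moves the arm, as the interface text tells. Its arguments: {"type":"object","properties":{"plan":{"type":"array","items":{"type":"array","items":{"type":"array","items":{"type":"number"}}}},"newtons":{"type":"number"}},"required":["plan"]}

```bash
mkdir -p pics; cat > h.py <<'E'
import numpy as np, cv2
from workcell import read_state, imaging, bot
def cam(n): return imaging.read_camera(n)
def ray(c,u,v):
    K=np.array([[c['fx'],0,c['cx']],[0,c['fy'],c['cy']],[0,0,1]],float)
    p=cv2.undistortPoints(np.array([[[u,v]]],float),K,np.array(c['dist'],float))[0,0]
    T=np.array(c['world_from_camera']); d=T[:3,:3]@np.array([p[0],-p[1],-1.]); return T[:3,3],d/np.linalg.norm(d)
def onz(c,u,v,z):
    o,d=ray(c,u,v); return (o+d*(z-o[2])/d[2])[:3]
def proj(c,P):
    K=np.array([[c['fx'],0,c['cx']],[0,c['fy'],c['cy']],[0,0,1]],float)
    T=np.linalg.inv(np.array(c['world_from_camera'])); q=T[:3,:3]@np.array(P,float)+T[:3,3]
    return cv2.projectPoints(np.array([[q[0],-q[1],-q[2]]]),np.zeros(3),np.zeros(3),K,np.array(c['dist'],float))[0][0,0]
E
python3 - <<'E'
from h import *
for n in('top','side'):
    c=cam(n); cv2.imwrite(f'pics/{n}0.png',cv2.resize(c['img'],(800,600),interpolation=cv2.INTER_CUBIC)); np.save(n+'.npy',c,allow_pickle=True)
    print(n,np.round(c['world_from_camera'],3).tolist(),c['fx'],c['dist'])
print(read_state())
E
```

```text
top [[0.023, 0.989, -0.144, 0.252], [-1.0, 0.024, 0.009, 0.138], [0.012, 0.144, 0.99, 1.673], [0.0, 0.0, 0.0, 1.0]] 445.15633978170206 [-0.05348156  0.          0.          0.          0.        ]
side [[-0.952, 0.235, -0.196, 0.215], [-0.306, -0.703, 0.642, 1.022], [0.013, 0.671, 0.741, 1.153], [0.0, 0.0, 0.0, 1.0]] 463.1235000191072 [0.06611279 0.         0.         0.         0.        ]
{'time_s': 0.1, 'joint_positions': array([1.19768970e+00, 3.78007818e-01, 7.97535688e-02, 1.27443457e+00,
       1.34456387e-05, 1.46049492e+00]), 'qvel': array([ 8.64431414e-04, -1.60386413e-04,  3.25006120e-03, -9.62299813e-04,
       -5.66057487e-04, -4.36594450e-05]), 'joint_torque': array([ 3.53452797e-04, -4.64695930e+01,  2.70581371e+01,  1.20319836e-02,
       -7.51533594e-05,  3.10649469e-06]), 'ee_pos': array([0.14912643, 0.5546377 , 0.20034193]), 'tcp_rot': array([-3.13971315e+00, -2.21684933e-04,  2.87878721e+00]), 'force': array([0.07834449, 0.59363455, 0.37597145]), 'ft_torque': array([-0.01286851, -0.00422195,  0.01300296]), 'grip_force': 0.0, 'finger_gap': 0.9988259946717448}
```

View pics/top0.png

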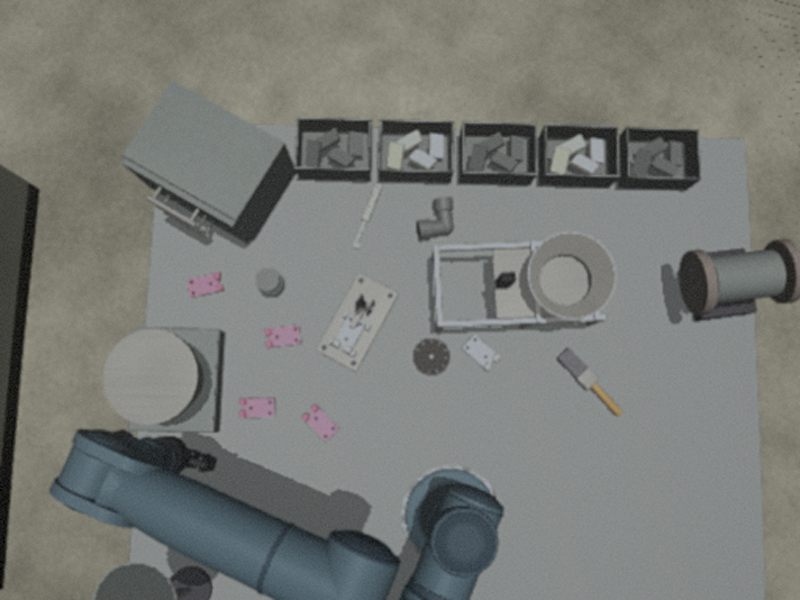

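View pics/side0.png

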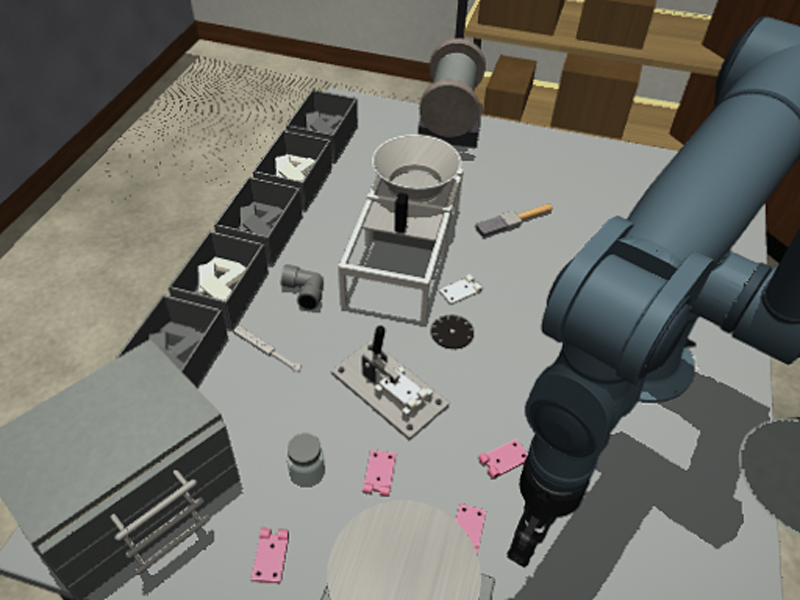

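Top view (800x600 px): clamped white half in the fixture at (350,333). Look-alikes are the white spare at (481,352) and pink halves at (205,285), (283,336), (257,407), (320,422). By the description I choose the one in the fixture under the clamp. The grip is at (505,280) and the funnel at (571,275). I'll check with close crops.

```bash
python3 - <<'E'
from h import *
for n,(x,y,w,h,s) in {'top':(195,145,200,95,4),'side':(205,80,110,205,2.9)}.items():
    c=np.load(n+'.npy',allow_pickle=True).item()
    cv2.imwrite(f'pics/{n}1.png',cv2.resize(c['img'][y:y+h,x:x+w],None,fx=s,fy=s,interpolation=cv2.INTER_CUBIC))
E
```

```text
(no output)
```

View pics/top1.png

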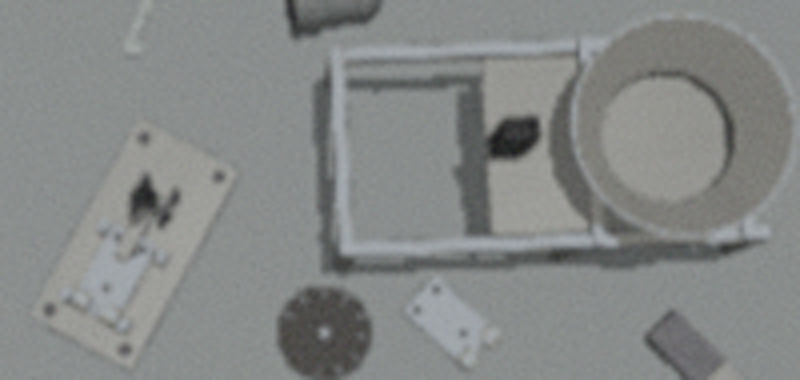

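View pics/side1.png

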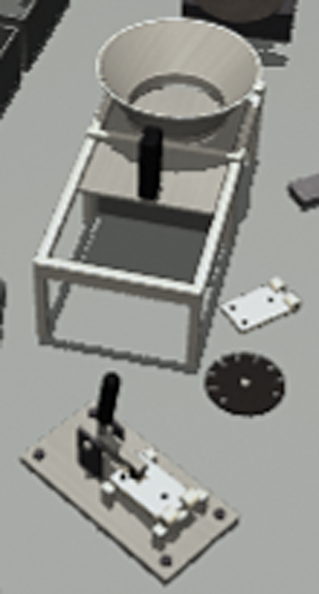

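The crops show the white half under the clamp arm. In the top crop the cheeks are at (110,230), (160,257), (75,298) and (122,323), the funnel rim centre at (685,126), and the stop bar from (340,55) to (347,245). In the side crop the grip top is at (152,130) and the handle tip at (112,378).

```bash
python3 - <<'E'
from h import *
t=np.load('top.npy',allow_pickle=True).item(); s=np.load('side.npy',allow_pickle=True).item()
T=lambda x,y,z: onz(t,195+(x+.5)/4-.5,145+(y+.5)/4-.5,z)
S=lambda x,y,z: onz(s,205+(x+.5)/2.9-.5,80+(y+.5)/2.9-.5,z)
np.set_printoptions(precision=4,suppress=True)
P=[T(145,120,.012),T(240,170,.012),T(130,368,.012),T(33,313,.012)]
print('plate',*P); 
C=[T(110,230,.039),T(160,257,.039),T(75,298,.039),T(122,323,.039)]
print('cheeks',*C,'ctr',np.mean(C,0))
d=(P[0]+P[1]-P[2]-P[3])[:2];print('yaw fixture',np.arctan2(d[1],d[0]), 'platectr',np.mean(P,0))
m=T(685,126,.188); b=(T(340,55,.118)+T(347,245,.118))/2
e=T(340,55,.118)-T(347,245,.118)
print('mouth',m,'bar',b,'dist',np.linalg.norm((m-b)[:2]),'yaw +y',np.arctan2(*(b-m)[[1,0]]),'perp',np.arctan2(e[1],e[0]))
print('mouth side',S(181,68,.188),'bar side',(S(38,264,.118)+S(203,288,.118))/2)
print('grip side',S(152,130,.196),'top',T(520,132,.196),'handle side',S(112,378,.158), S(112,378,.15))
print('cheeks side', [S(*p,.039) for p in ((109,490),(150,457),(167,532),(203,495))])
E
```

```text
plate [0.5688 0.2269 0.012 ] [0.523  0.1357 0.012 ] [0.334  0.2335 0.012 ] [0.383  0.3257 0.012 ]
cheeks [0.4594 0.2545 0.039 ] [0.4355 0.2076 0.039 ] [0.3956 0.2846 0.039 ] [0.3737 0.2406 0.039 ] ctr [0.4161 0.2468 0.039 ]
yaw fixture -0.4832706031657424 platectr [0.4522 0.2305 0.012 ]
mouth [ 0.5417 -0.2428  0.188 ] bar [0.5266 0.0445 0.118 ] dist 0.2876721645726958 yaw +y 1.623367055678592 perp 0.05147880284631226
mouth side [ 0.5384 -0.2432  0.188 ] bar side [0.5212 0.0422 0.118 ]
grip side [ 0.5347 -0.1133  0.196 ] top [ 0.5313 -0.1     0.196 ] handle side [0.4736 0.2154 0.158 ] [0.4757 0.2089 0.15  ]
cheeks side [array([0.461 , 0.2615, 0.039 ]), array([0.4337, 0.2085, 0.039 ]), array([0.3907, 0.2916, 0.039 ]), array([0.3688, 0.2374, 0.039 ])]
```

Request:
{"api": "step_arm", "payload": {"plan": [[[0.019,-0.033,0.018,-0.063,0.0854],[0.019,-0.033,0.018,-0.063,0.0854],[0.019,-0.033,0.018,-0.063,0.0854],[0.019,-0.033,0.018,-0.063,0.0854],[0.019,-0.033,0.018,-0.063,0.0854],[0.019,-0.033,0,-0.063,0.0854],[0.019,-0.033,0,-0.063,0.0854],[0.019,-0.033,0,-0.063,0.0854],[0.019,-0.033,0,-0.063,0.0854],[0.019,-0.033,0,-0.063,0.0854],[0.019,-0.033,0,-0.063,0.0854],[0.019,-0.033,0,-0.063,0.0854],[0.019,-0.033,0,-0.063,0.0854],[0.019,-0.033,0,-0.063,0.0854],[0.019,-0.033,0,-0.063,0.0854],[0.02,-0.033,0,-0.063,0.0854],[0.02,-0.033,0,-0.063,0.0854],[0.02,-0.034,0,-0.063,0.0854],[0.02,-0.035,0,-0.061,0.0854],[0.02,-0.035,0,-0.061,0.0854]]], "newtons": 40}}

```text
time_s: 1.77
ee_pos: [0.5337, -0.1098, 0.2898]
tcp_rot: [-3.141, -0.0, 1.619]
force: [0.2, -0.2, -0.7]
finger_gap: 0.997
grip_force: 0.0
```

Request:
{"api": "step_arm", "payload": {"plan": [[[0,0,0,0,0.0854],[0,0,0,0,0.0854]]]}}

```text
time_s: 1.93
ee_pos: [0.5336, -0.1097, 0.2887]
tcp_rot: [-3.139, -0.001, 1.62]
force: [-0.5, 0.6, -0.2]
finger_gap: 1.003
grip_force: 0.0
```

Request:
{"api": "step_arm", "payload": {"plan": [[[0,-0.001,-0.03,0,0.0854],[0,-0.001,-0.03,0,0.0854],[0,0,-0.03,0,0.0854],[0,0,-0.02,0,0.0854],[0,0,-0.02,0,0.0854],[0,0,0,0,0.01],[0,0,0,0,0.01],[0,0,0,0,0.01],[0,0,0,0,0.01],[0,0,0,0,0.01],[0,0,0,0,0.01],[0,0,0,0,0.01],[0,0,0,0,0.01]]]}}

```text
time_s: 3.02
ee_pos: [0.5345, -0.1101, 0.1621]
tcp_rot: [3.139, 0.001, 1.623]
force: [-1.7, 1.0, 5.6]
finger_gap: 0.23
grip_force: 39.2
```

Request:
{"api": "step_arm", "payload": {"plan": [[[-0.001,0.015,0,0,0.01],[-0.001,0.015,0,0,0.01],[-0.001,0.015,0,0,0.01],[-0.001,0.015,0,0,0.01],[-0.001,0.015,0,0,0.01],[-0.001,0.015,0,0,0.01],[0,0.015,0,0,0.01],[0,0.012,0,0,0.01],[0,0.005,0,0,0.01],[0,0.004,0,0,0.01],[0,0.003,0,0,0.01],[0,0.002,0,0,0.01],[0,0.001,0,0,0.01],[0,0,0,0,0.01]]]}}

```text
time_s: 4.18
ee_pos: [0.5266, 0.01, 0.162]
tcp_rot: [-3.139, 0.026, 1.617]
force: [-6.2, -31.2, 7.6]
finger_gap: 0.238
grip_force: 39.7
```

```bash
python3 - <<'E'
from h import *
t=cam('side'); np.save('side2.npy',t,allow_pickle=True)
u,v=proj(t,[.53,0,.15]);print(u,v)
x,y=int(u)-60,int(v)-50
print(x,y,[proj(t,p) for p in ([.5265,.0188+.017,.196],[.541-.1*.05,-.243+.19,.110],[.541-.21*.05,-.243+.2,.11],[.526,.03,.15])])
cv2.imwrite('pics/s2.png',cv2.resize(t['img'][y:y+100,x:x+120],None,fx=6,fy=6,interpolation=cv2.INTER_CUBIC))
E
```

```text
247.58755815577578 158.02482261019608
187 108 [array([245.26614952, 154.85301008]), array([250.61996199, 156.04275516]), array([251.29866685, 158.38628197]), array([245.86270877, 164.58215482])]
```

View pics/s2.png

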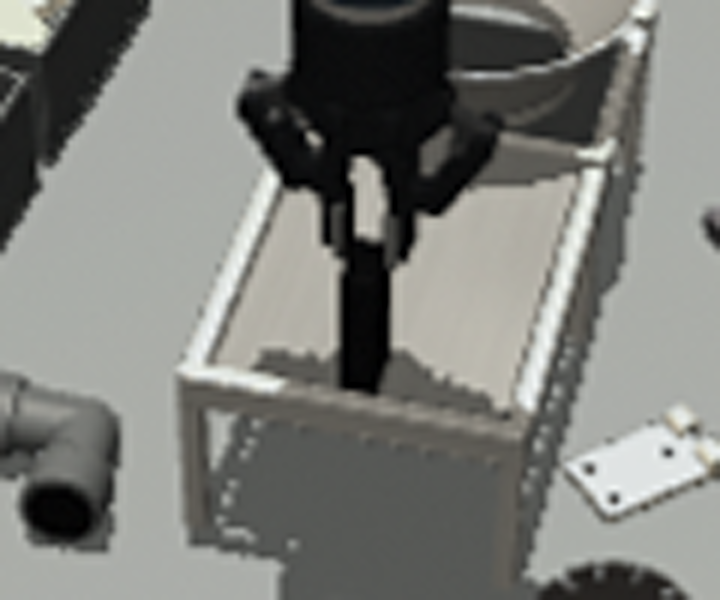

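The plate reaches the stop bar and the wrist sees 31 N, so the gate is fully open. Next I release the grip and move over to the clamp.

Request:
{"api": "step_arm", "payload": {"plan": [[[0,-0.01,0,0,0.01],[0,0,0,0,0.0854],[0,0,0,0,0.0854],[0,0,0,0,0.0854],[0,0,0,0,0.0854],[0,0,0,0,0.0854],[0,0,0.03,0,0.0854],[0,0,0.03,0,0.0854],[0,0,0.03,0,0.0854],[0,0,0.02,0,0.0854]]]}}

```text
time_s: 5.07
ee_pos: [0.528, 0.0125, 0.273]
tcp_rot: [3.139, 0.0, 1.624]
force: [0.4, 0.3, 0.2]
finger_gap: 1.003
grip_force: 0.0
```

Request:
{"api": "step_arm", "payload": {"plan": [[[-0.0075,0.018,0,0.087,0],[-0.0075,0.018,0,0.087,0],[-0.0075,0.018,0,0.087,0],[-0.0075,0.018,0,0.087,0],[-0.0075,0.018,0,0.087,0],[-0.0075,0.018,0,0.087,0],[-0.0075,0.018,0,0.087,0],[-0.0075,0.018,0,0.087,0],[-0.0075,0.018,0,0.087,0],[-0.0075,0.018,0,0.087,0],[-0.0075,0.018,0,0.087,0],[-0.0075,0.024,0,0.085,0],[0,0,0,0,0],[0,0,0,0,0]]]}}

```text
time_s: 6.23
ee_pos: [0.4369, 0.2351, 0.2701]
tcp_rot: [-3.141, 0.0, 2.667]
force: [0.9, -0.8, -0.2]
finger_gap: -0.005
grip_force: 0.0
```

Request:
{"api": "step_arm", "payload": {"plan": [[[0,0,-0.03,0,0],[0,0,-0.03,0,0],[0,0,-0.03,0,0],[0,0,-0.03,0,0],[0,0,-0.03,0,0],[0,0,0,0,0]]]}}

```text
time_s: 6.73
ee_pos: [0.4329, 0.2314, 0.1146]
tcp_rot: [-3.133, -0.007, 2.663]
force: [-0.3, -0.7, -0.1]
finger_gap: -0.0
grip_force: 0.0
```

Request:
{"api": "step_arm", "payload": {"plan": [[[0.0066,-0.0035,0,0,0],[0.0066,-0.0035,0,0,0],[0.0066,-0.0035,0,0,0],[0.0066,-0.0035,0,0,0],[0.0066,-0.0035,0,0,0],[0.0066,-0.0035,0,0,0],[0.0066,-0.0035,0,0,0],[0.0066,-0.0035,0,0,0]]]}}

```text
time_s: 7.4
ee_pos: [0.4911, 0.2057, 0.1204]
tcp_rot: [3.141, 0.0, 2.665]
force: [-0.1, 0.2, -0.4]
finger_gap: -0.001
grip_force: 0.2
```

Request:
{"api": "step_arm", "payload": {"plan": [[[0.0066,-0.0035,0,0,0],[0.0066,-0.0035,0,0,0],[0.0066,-0.0035,0,0,0],[0.0066,-0.0035,0,0,0],[0,0,0,0,0],[0,0,0.03,0,0.0],[0,0,0.03,0,0.0],[0,0,0.03,0,0.0],[0,0,0.03,0,0.0],[0,0,0.03,0,0.0]]]}}

```text
time_s: 8.23
ee_pos: [0.5162, 0.1921, 0.2718]
tcp_rot: [3.142, -0.0, 2.665]
force: [1.8, -0.0, 0.1]
finger_gap: -0.001
grip_force: 0.0
```

Request:
{"api": "step_arm", "payload": {"plan": [[[-0.025,0.02,0.01,0,0.0854],[-0.025,0.02,0.01,0,0.0854],[-0.025,0.02,0.01,0,0.0854],[-0.025,0.02,0.01,0,0.0854],[-0.025,0.02,0.01,0,0.0854],[-0.025,0.02,0,0,0.0854],[0,0,0,0,0.0854]]]}}

```text
time_s: 8.82
ee_pos: [0.3629, 0.3149, 0.3216]
tcp_rot: [3.139, -0.001, 2.671]
force: [-0.6, 0.1, -0.0]
finger_gap: 0.972
grip_force: 0.0
```

```bash
python3 - <<'E'
from h import *
t=cam('side'); np.save('side3.npy',t,allow_pickle=True)
cv2.imwrite('pics/s3.png',cv2.resize(t['img'][190:300,190:310],None,fx=5,fy=5,interpolation=cv2.INTER_CUBIC))
E
```

```text
(no output)
```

View pics/s3.png

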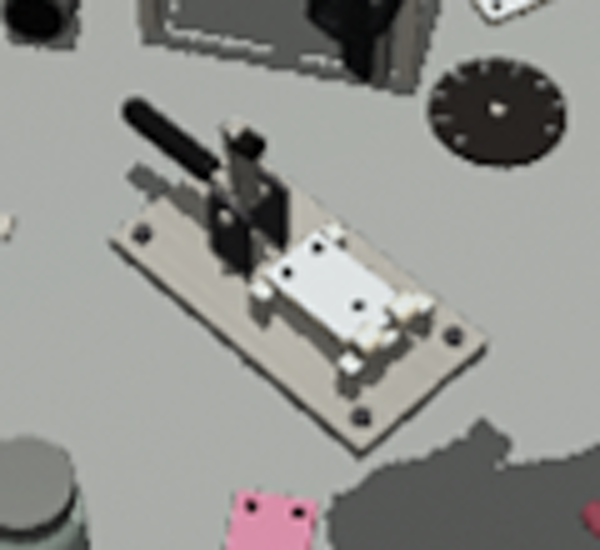

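The clamp is open: the arm is upright at (240,160), the handle is level, and the part is still in its nest. Next I go to grasp it.

Request:
{"api": "step_arm", "payload": {"plan": [[[0.013,-0.017,-0.02,-0.012,0.0854],[0.013,-0.017,-0.03,0,0.0854],[0.013,-0.017,-0.03,0,0.0854],[0.013,-0.016,-0.03,0,0.0854],[0,0,-0.03,0,0.0854],[0,0,-0.03,0,0.0854],[0,0,-0.03,0,0.0854],[0,0,-0.02,0,0.0854],[0,0,0,0,0.0854],[0,0,0,0,0.0854]]]}}

```text
time_s: 9.7
ee_pos: [0.4178, 0.2438, 0.0994]
tcp_rot: [-3.139, -0.002, 2.652]
force: [0.1, 0.9, 0.4]
finger_gap: 1.002
grip_force: 0.0
```

Request:
{"api": "step_arm", "payload": {"plan": [[[-0.002,0.003,-0.02,0.004,0.0854],[0,0,-0.02,0,0.0854],[0,0,-0.02,0,0.0854],[0,0,-0.017,0,0.0854],[0,0,0,0,0.0854],[0,0,0,0,0.03],[0,0,0,0,0.03],[0,0,0,0,0.03],[0,0,0,0,0.03],[0,0,0,0,0.03],[0,0,0,0,0.03],[0,0,0,0,0.03],[0,0,0,0,0.03]]]}}

```text
time_s: 10.78
ee_pos: [0.4166, 0.2481, 0.0234]
tcp_rot: [3.141, 0.0, 2.657]
force: [-0.1, 0.5, -0.2]
finger_gap: 0.354
grip_force: 0.0
```

```bash
python3 - <<'E'
from h import *
t=cam('side'); print(read_state()['finger_gap'],read_state()['grip_force'])
cv2.imwrite('pics/s4.png',cv2.resize(t['img'][180:300,190:320],None,fx=5,fy=5,interpolation=cv2.INTER_CUBIC))
E
```

```text
0.3489619939825284 0.0
```

View pics/s4.png

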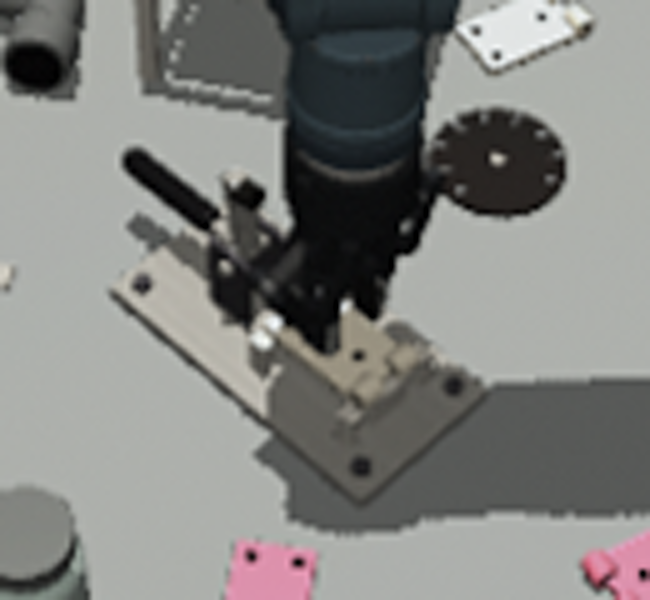

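```bash
python3 - <<'E'
from h import *
t=np.load('side3.npy',allow_pickle=True).item()
o=np.array([.4166,.2481]);a=np.array([.885,-.465]);b=np.array([.465,.885])
f=lambda x,y,z,o=o:np.round((proj(t,[*(o+a*x+b*y),z])-[190,180])*5)
for y in(.015,.03,-.015,-.03):
  print(y,[f(0,y,z).tolist() for z in(.012,.023,.035,.045)])
o2=np.array([.415,.248])
print('leaf',[f(x,y,.042,o2).tolist() for x,y in((-.034,.023),(.042,.023),(.042,-.023),(-.034,-.023))])
E
```

```text
0.015 [[321.0, 386.0], [321.0, 375.0], [322.0, 364.0], [322.0, 354.0]]
0.03 [[303.0, 401.0], [303.0, 390.0], [304.0, 378.0], [304.0, 368.0]]
-0.015 [[356.0, 357.0], [357.0, 346.0], [358.0, 335.0], [358.0, 324.0]]
-0.03 [[374.0, 343.0], [374.0, 332.0], [375.0, 320.0], [376.0, 310.0]]
leaf [[357.0, 400.0], [265.0, 323.0], [320.0, 280.0], [412.0, 354.0]]
```

The leaf outline matches my estimate. The visible finger tip at (320,345) lies above the leaf, so the tips are higher than the TCP reading suggests. I'll open, go lower in small steps and watch the force.

Request:
{"api": "step_arm", "payload": {"plan": [[[0,0,0,0,0.07],[0,0,0,0,0.07],[0,0,0,0,0.07],[0,0,0,0,0.07],[0,0,-0.004,0,0.07],[0,0,-0.004,0,0.07],[0,0,-0.003,0,0.07],[0,0,0,0,0.07]]]}}

```text
time_s: 11.5
ee_pos: [0.4157, 0.2477, 0.0113]
tcp_rot: [-3.14, -0.001, 2.657]
force: [0.8, 0.1, -0.6]
finger_gap: 0.82
grip_force: 0.0
```

Request:
{"api": "step_arm", "payload": {"plan": [[[0,0,0,0,0.03],[0,0,0,0,0.03],[0,0,0,0,0.03],[0,0,0,0,0.03],[0,0,0,0,0.03],[0,0,0,0,0.03],[0,0,0,0,0.03]]]}}

```text
time_s: 12.08
ee_pos: [0.4166, 0.2481, 0.0124]
tcp_rot: [3.141, 0.0, 2.657]
force: [0.7, 0.1, -0.1]
finger_gap: 0.352
grip_force: 0.0
```

Request:
{"api": "step_arm", "payload": {"plan": [[[0,0,0,0,0.07],[0,0,0,0,0.07],[0,0,0,0,0.07],[0,0,0,0,0.07],[0,0,-0.004,0,0.07],[0,0,-0.004,0,0.07],[0,0,-0.004,0,0.07],[0,0,0,0,0.07]]]}}

```text
time_s: 12.75
ee_pos: [0.4157, 0.2477, -0.0008]
tcp_rot: [-3.14, -0.001, 2.657]
force: [-0.2, -0.2, -0.6]
finger_gap: 0.819
grip_force: 0.0
```

Request:
{"api": "step_arm", "payload": {"plan": [[[0,0,0,0,0.03],[0,0,0,0,0.03],[0,0,0,0,0.03],[0,0,0,0,0.03],[0,0,0,0,0.03],[0,0,0,0,0.03],[0,0,0,0,0.03]]]}}

```text
time_s: 13.33
ee_pos: [0.4168, 0.2482, 0.0004]
tcp_rot: [3.141, 0.0, 2.657]
force: [0.4, -1.0, 2.1]
finger_gap: 0.525
grip_force: 41.0
```

Request:
{"api": "step_arm", "payload": {"plan": [[[0,0,0.005,0,0.03],[0,0,0.01,0,0.03],[0,0,0.02,0,0.03],[0,0,0.03,0,0.03],[0,0,0.03,0,0.03],[0,0,0.03,0,0.03],[0,0,0.03,0,0.03],[0,0,0.03,0,0.03],[0,0,0.03,0,0.03],[0,0,0.02,0,0.03],[0,0,0,0,0.03]]], "newtons": 60}}

```text
time_s: 14.25
ee_pos: [0.4189, 0.2491, 0.2402]
tcp_rot: [3.135, 0.005, 2.657]
force: [0.5, -0.1, -0.5]
finger_gap: 0.517
grip_force: 62.1
```

```bash
python3 - <<'E'
from h import *
t=cam('side'); print(read_state()['ee_pos'])
u,v=proj(t,[.4168,.248,.25]);x,y=int(u)-60,int(v)-40;print(x,y)
for z in (.235,.25,.26,.27):print(z,(proj(t,[.4168,.248,z])-[x,y])*5)
cv2.imwrite('pics/s5.png',cv2.resize(t['img'][y:y+110,x:x+120],None,fx=5,fy=5,interpolation=cv2.INTER_CUBIC))
E
```

```text
[0.41804677 0.24872589 0.23775212]
200 161
0.235 [300.67286672 220.90495271]
0.25 [301.61549532 202.00673241]
0.26 [302.25392263 189.21366433]
0.27 [302.90054522 176.26163334]
```

View pics/s5.png

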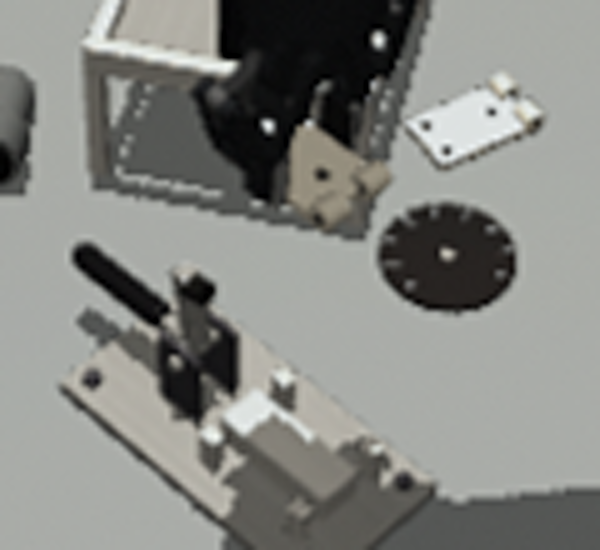

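The part is held level at (325,180) and the nest is empty. Next I carry it to the funnel.

Request:
{"api": "step_arm", "payload": {"plan": [[[0.0087,-0.033,0.003,0,0.03],[0.0087,-0.033,0.003,0,0.03],[0.0087,-0.033,0.003,0,0.03],[0.0087,-0.033,0.003,0,0.03],[0.0087,-0.033,0.003,0,0.03],[0.0087,-0.033,0,0,0.03],[0.0087,-0.033,0,0,0.03],[0.0087,-0.033,0,0,0.03],[0.0087,-0.033,0,0,0.03],[0.0087,-0.033,0,0,0.03],[0.0087,-0.033,0,0,0.03],[0.0087,-0.033,0,0,0.03],[0.0087,-0.033,0,0,0.03],[0.0087,-0.033,0,0,0.03],[0,-0.028,0,0,0.03],[0,0,0,0,0.03],[0,0,0,0,0.03]]]}}

```text
time_s: 15.72
ee_pos: [0.5373, -0.2428, 0.248]
tcp_rot: [3.141, -0.004, 2.654]
force: [-0.2, 0.6, -0.6]
finger_gap: 0.516
grip_force: 62.0
```

Request:
{"api": "step_arm", "payload": {"plan": [[[0.003,0,-0.025,0,0.03],[0,0,-0.025,0,0.03],[0,0,-0.025,0,0.03],[0,0,-0.025,0,0.03],[0,0,-0.01,0,0.03],[0,0,0,0,0.03],[0,0,0,0,0.03],[0,0,0,0,0.07],[0,0,0,0,0.07],[0,0,0,0,0.07],[0,0,0,0,0.07],[0,0,0,0,0.07],[0,0,0.03,0,0.07],[0,0,0.03,0,0.07],[0,0,0.03,0,0.07],[0,0,0.03,0,0.07]]]}}

```text
time_s: 17.05
ee_pos: [0.5411, -0.2419, 0.2618]
tcp_rot: [3.142, 0.0, 2.657]
force: [1.3, -0.8, -0.8]
finger_gap: 0.821
grip_force: 0.0
```

Request:
{"api": "step_arm", "payload": {"plan": [[[-0.001,0.021,0.01,-0.0865,0.0854],[-0.001,0.021,0,-0.0865,0.0854],[-0.001,0.021,0,-0.0865,0.0854],[-0.001,0.021,0,-0.0865,0.0854],[-0.001,0.021,0,-0.0865,0.0854],[-0.001,0.021,0,-0.0865,0.0854],[-0.001,0.021,0,-0.0865,0.0854],[-0.001,0.021,0,-0.0865,0.0854],[-0.001,0.021,0,-0.0865,0.0854],[-0.001,0.021,0,-0.0865,0.0854],[-0.001,0.021,0,-0.0865,0.0854],[-0.001,0.025,0,-0.0865,0.0854],[0,0,0,0,0.0854],[0,0,0,0,0.0854]]]}}

```text
time_s: 18.22
ee_pos: [0.5293, 0.0149, 0.2706]
tcp_rot: [3.141, 0.0, 1.622]
force: [0.3, 0.3, -0.4]
finger_gap: 1.001
grip_force: 0.0
```

```bash
python3 - <<'E'
from h import *
t=cam('top'); s=cam('side')
A=cv2.resize(t['img'][140:215,270:400],None,fx=4,fy=4,interpolation=cv2.INTER_CUBIC)
B=cv2.resize(s['img'][70:230,200:310],None,fx=2.5,fy=2.5,interpolation=cv2.INTER_CUBIC)
I=np.zeros((400,800,3),np.uint8);I[:300,:520]=A;I[:400,522:797]=B;cv2.imwrite('pics/b.png',I)
E
```

```text
(no output)
```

View pics/b.png

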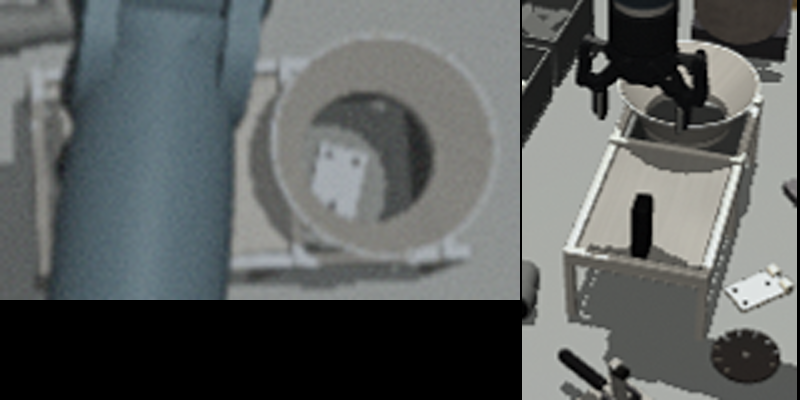

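The part lies in the bin, seen through the throat at (340,180), and the grip is out at the end stop. Now I close the gate.

Request:
{"api": "step_arm", "payload": {"plan": [[[-0.002,0.002,-0.03,0,0.0854],[0,0,-0.03,0,0.0854],[0,0,-0.03,0,0.0854],[0,0,-0.03,0,0.0854],[0,0,-0.005,0,0.0854],[0,0,0,0,0.01],[0,0,0,0,0.01],[0,0,0,0,0.01],[0,0,0,0,0.01],[0,0,0,0,0.01],[0,0,0,0,0.01],[0,0,0,0,0.01],[0,0,0,0,0.01]]], "newtons": 40}}

```text
time_s: 19.4
ee_pos: [0.5263, 0.0157, 0.1469]
tcp_rot: [-3.141, 0.001, 1.62]
force: [-6.5, -1.7, 8.2]
finger_gap: 0.247
grip_force: 41.0
```

Request:
{"api": "step_arm", "payload": {"plan": [[[0.001,-0.015,0,0,0.01],[0.001,-0.015,0,0,0.01],[0.001,-0.015,0,0,0.01],[0.001,-0.015,0,0,0.01],[0.001,-0.015,0,0,0.01],[0.001,-0.015,0,0,0.01],[0.0005,-0.015,0,0,0.01],[0,-0.01,0,0,0.01],[0,-0.005,0,0,0.01],[0,-0.004,0,0,0.01],[0,-0.003,0,0,0.01],[0,0,0,0,0.01]]]}}

```text
time_s: 20.4
ee_pos: [0.5345, -0.1116, 0.1469]
tcp_rot: [3.14, 0.001, 1.62]
force: [-2.2, -0.5, 5.3]
finger_gap: 0.249
grip_force: 40.7
```

Request:
{"api": "step_arm", "payload": {"plan": [[[0,-0.002,0,0,0.01],[0,-0.002,0,0,0.01],[0,-0.002,0,0,0.01],[0,-0.002,0,0,0.01],[0,0,0,0,0.01]]]}}

```text
time_s: 20.82
ee_pos: [0.5346, -0.1119, 0.1469]
tcp_rot: [3.137, -0.013, 1.624]
force: [-0.8, 19.5, 8.8]
finger_gap: 0.244
grip_force: 40.7
```

At the shut stop (19.5 N). Next I relax, release and lift clear.

Request:
{"api": "step_arm", "payload": {"plan": [[[0,0.006,0,0,0.01],[0,0,0,0,0.0854],[0,0,0,0,0.0854],[0,0,0,0,0.0854],[0,0,0,0,0.0854],[0,0,0,0,0.0854],[0,0,0,0,0.0854],[0,0,0.03,0,0.0854],[0,0,0.03,0,0.0854],[0,0,0.03,0,0.0854],[0,0,0.03,0,0.0854],[0,0.03,0.03,0,0.0854],[-0.03,0.02,0,0,0.0854],[-0.03,0.02,0,0,0.0854],[-0.03,0.02,0,0,0.0854],[-0.03,0.02,0,0,0.0854],[0,0,0,0,0.0854],[0,0,0,0,0.0854]]]}}

```text
time_s: 22.32
ee_pos: [0.4127, -0.0028, 0.2951]
tcp_rot: [3.141, 0.0, 1.62]
force: [0.6, -1.1, -0.2]
finger_gap: 0.999
grip_force: 0.0
```

```bash
python3 - <<'E'
from h import *
s=cam('side'); cv2.imwrite('pics/f.png',cv2.resize(s['img'][70:300,190:320],None,fx=2.6,fy=2.6,interpolation=cv2.INTER_CUBIC))
E
```

```text
(no output)
```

View pics/f.png

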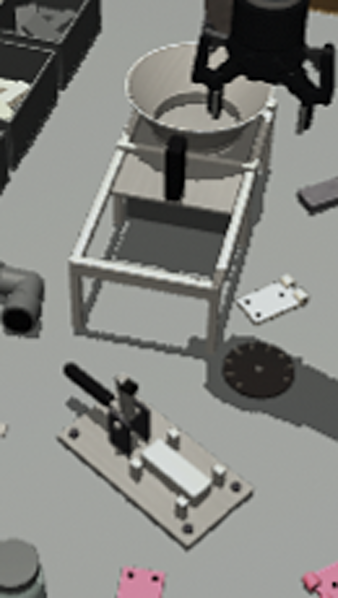

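The gate is shut (grip at (175,165)), the clamp is open, the nest is empty and the gripper is clear.

```bash
python3 -c "
from workcell import bot; print(bot.sign_off())"
```

```text
the job is handed in; nothing more can be done
None
```

I handed the job in at about 22 s of the 64 s. The white hinge half is in the bin, the gate is shut against its stop, the clamp is open, and I saw nothing else on the counter moved; the hand-in gave no verdict.

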